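# Swing a long heat sink past the post into its bay

## Task

Push the long finned heat sink along the counter, one end and then the other, so that it angles past the steel post and comes to rest fully inside the wooden bay, flat on the counter with its whole length flush against the back stop. Only push it, gently, with the fingertips or the outside of the fingers: do not grip, lift or tip it; leave the other things on the counter where they are, and finish with the hand clear.

Things in the scene. Friction and masses are not known exactly. Their poses are not given: they have to be found in the camera images.
- extrusion: long aluminium finned heat sink, loose: 220 mm long along its y, 30 mm wide (x), 28 mm high, square ends, solid to the touch like a plain block, 0.2 to 0.35 kg. Origin at the centre of its underside, z up. It starts on the robot's side of the bay, roughly along the mouth, turned up to 15 degrees either way.
- jig: the bay: three fixed pale wooden battens 22 mm high on the bare counter, its long side open toward the robot. Origin on the counter at the middle of the back stop's inner face; x points into the back stop, y along it. Inside: x from -50 (mouth) to 0, y from -128 to +128 mm; side battens 14 mm, back stop 18 mm thick. Heat sink flush: centre at x = -15 mm, length along y.
- post: fixed upright steel post, 14 mm thick, 55 mm high, just outside the bay's mouth: axis at x = -58, y = +92 or -92 mm in the bay's frame (either end; at the other only a flush dark socket). Origin at its foot. The opening from post to opposite side batten is 213 mm, so the heat sink must go in angled, its end on the post's side first, then behind the post.
- magnet: bystander: silver ring-shaped speaker magnet, 70 mm across, 16 mm high, beside the bay on its +y side. Origin under its centre.
- bakelite_knob: bystander: small brown bakelite knob, 38 mm across, 22 mm high, beside the bay on its -y side. Origin under its centre.
- small_sink: bystander: short finned heat sink, 50 x 44 x 30 mm, to the +y side of the long one. Origin under its centre.
- screwdriver: bystander: screwdriver about 190 mm long lying along its x, to the -y side of the long heat sink. Origin near its middle, on its underside.
- reel: bystander: grey solder reel standing on its flange, 56 mm across, 40 mm high, behind the back stop. Origin under its centre.
- multimeter: bystander: black multimeter, 150 x 75 x 41 mm, lying at the right of the counter. Origin under its centre.
Mind the look-alikes: they are no part of the job. Several things have the shape of the extrusion; the one meant has the colours described above.

How it is judged:
At the end, for the whole second after the job is handed in: The long heat sink lies flat inside the bay, at rest: its back face within 5 mm of the back stop at mid length, parallel to it within 0.05 rad, its centre within 22 mm of the bay's middle along the stop (both ends between the side battens, one end behind the post) (x of extrusion in the frame of jig between -0.02 and -0.01 m and y of extrusion in the frame of jig between -0.022 and 0.022 m and angle between the y axis of extrusion and the y axis of jig, either way round below 0.05 rad and angle between extrusion's own z axis and vertical below 0.05 rad and height (world z) of extrusion below 0.005 m and linear speed of extrusion below 0.01 m/s and angular speed of extrusion below 0.05 rad/s); the robot touches nothing.
It fails at once if the long heat sink was gripped or pressed hard (over 36 N) while still outside the bay (contact force between the fingers and extrusion above 36 N and x of extrusion in the frame of jig below -0.05 m).
It fails at once if the long heat sink was lifted off the counter (height (world z) of extrusion above 0.012 m).
It fails at once if the long heat sink was tipped (angle between extrusion's own z axis and vertical above 0.25 rad).
It fails at once if another thing on the counter was pushed away or lifted (more than 20 mm) (distance of any of magnet, bakelite_knob, small_sink, screwdriver, reel, multimeter from where it was at the start of the episode above 0.02 m).
It also fails if it takes over 72 s, if anything falls off the work surface, if the arm or the gripper's body presses on something with over 40 N, if the wrist force passes 120 N, or if a joint passes its speed limit or range.

## Robot

A 6-joint arm with a two-finger parallel gripper is mounted at the origin on the work surface. World frame = base frame: x ahead of the robot, y to its left, z up, the work surface at z = 0. Lengths are in m, angles in rad, forces in N, time in s.
With the tool pointing down it reaches from about 0.425 to 0.95 m from the base axis. Payload 14.7 kg.
Tool frame: the origin (TCP) lies at the very end of the fingers, on their centre line; the grasp point (between the pads) lies 19 mm behind it (r.grip_depth is the distance from the TCP to the grasp point, in m); z points along the fingers, y is the direction in which the jaws open and shut (so a half turn about z gives the same grasp; the last joint's range is limited). The gripper opens to 85 mm and grips with 20 to 120 N. Pads are 22 mm wide; open, the fingers measure 114 mm over their backs; the gripper's body (76 mm by 85 mm) begins 54 mm behind the grasp point. The pads swing forward as they close: fully open they stand 13 mm farther back than shut.
Start: joints at [1.138, 0.48, 1.596, -0, 1.065, -0.047], TCP at [0.245, 0.602, 0.193] pointing down, gripper open.
Joint ranges: [-2.75, 2.75], [-0.82, 2.05], [0.23, 2.67], [-1.56, 4.7], [0.09, 2.69], [-2.92, 2.92]. Speed limits (rad/s): [1.89, 1.89, 2.39, 3.01, 3.01, 3.01].

## Interface

Orientations are given as a unit quaternion [x, y, z, w].
In Python, from bench import r gives the robot as it stands.
- The arm moves only by the shell command python3 -m handwheel 'ROWS' [FORCE]. ROWS is text: rows parted by semicolons, each of 7 numbers parted by spaces: the opening, from -1 (shut) to 1 (fully open), then the shift along the tool's x, y, z in m, then the turn, a rotation vector about the tool's x, y, z in degrees. A call has 1 to 20 rows; each row is the pose to reach, as a shift and turn from the pose commanded when the call began, along the tool's axes at that moment; what a row does not reach only later rows make up. A row lasts 1/10 s, in which the tool goes at most 50 mm and 8.59 degrees, less where a joint would pass 70% of its speed; a pose out of reach is approached as far as the arm can. A call with a gripper value outside its range is refused whole. The fingers move at their own pace and stop on an object; FORCE is the grip in N (left out, the last holds). Time passes only in rows, so rows that repeat a pose let the fingers close. It gives the time, the measured TCP pose, the force and the opening at its end, in the units of the state.
- r.get_state(): the state, without advancing time (a new reading comes with each control period).
- r.read_camera(name): name is "side" or "top"; returns the picture (420x560x3 uint8, red, green, blue); there is no depth.
- r.camera_info(name): a dict with "vfov" (degrees; the focal length in pixels is half the picture's height over the tangent of half this angle, whatever the lens; pixels are square), "cx", "cy" (the principal point, pixels), "R" (3x3) and "t" (3): a world point X has camera coordinates R X + t. Camera axes: x right, y down, z forward; pixel columns grow to the right and rows downward; lengths in m; the calibration is good to about 2 mm. A picture is of the moment at which its call begins. camera_info takes no time and is no camera call.
- r.hand_in(): hands the job in, once; it reports no verdict.
The state is a dict: "t": time; "joints": joint angles; "qvel": joint speeds; "effort": joint torques, N m; "tcp_pos": TCP position; "tool_rot": TCP orientation; "wrist_force": force on the tool from outside, world axes, zero at the start; "torque": the same for the moment, N m; "grip_width": finger opening in m.
Only numpy, scipy, OpenCV 4.12 (cv2) and the standard library are available. Lean on these libraries where they do the work, as an engineer would, in place of code of your own. Each camera call takes 0.05 s, during which the arm holds its last target. There are 200 camera calls.

## Working session

There is one attempt and no reset: what is moved stays moved. The work goes in short steps, Python scripts to look and compute and a shell command to move; the robot and the scene stay as the last step left them, time stands still between calls to the robot, and variables do not carry over. Pictures are saved under pics/ and viewed, about 8 in all and at most 12, crops included, and the job is handed in when it is done.

```bash
mkdir -p pics; ls
python3 - <<'E'
from bench import r
import cv2
s=r.get_state(); print(s)
for n in("top","side"):
    im=r.read_camera(n); cv2.imwrite(f"pics/{n}0.png",im[:,:,::-1]); print(n,r.camera_info(n))
E
```

```text
pics
{'t': 0.0, 'joints': array([ 1.13839929e+00,  4.80851865e-01,  1.59684169e+00, -9.11686124e-06,
        1.06509689e+00, -4.66306659e-02]), 'qvel': array([-0.0005993 , -0.00119741,  0.0001821 ,  0.00036047, -0.00026237,
       -0.00039301]), 'effort': array([-2.57259228e-03, -9.50638747e+01, -4.30190527e+01, -5.42235630e-04,
        1.23204774e-02,  1.31633819e-06]), 'tcp_pos': array([0.24439221, 0.60183027, 0.19227141]), 'tool_rot': array([ 1.91687204e-01,  9.81455887e-01, -5.82746297e-04, -1.38203820e-04]), 'wrist_force': array([ 0.36275858, -0.37252722, -0.9554791 ]), 'torque': array([-0.04811448,  0.00725364,  0.07046134]), 'grip_width': 0.08553616164714822}
top {'vfov': 57.05129766157137, 'cx': 284.42982032019046, 'cy': 202.35759831577394, 'R': array([[ 0.01072074, -0.99979543,  0.01715096],
       [-0.99715762, -0.01196852, -0.07438702],
       [ 0.07457707, -0.01630472, -0.99708195]]), 't': array([-0.09445208,  0.58288333,  1.24431004])}
side {'vfov': 44.69522969389584, 'cx': 275.9174652086067, 'cy': 202.4468663319028, 'R': array([[ 0.99712933, -0.07557631,  0.00461714],
       [-0.04934585, -0.69488245, -0.7174283 ],
       [ 0.05742895,  0.71514096, -0.69661705]]), 't': array([-0.57249694,  0.02228213,  1.31352691])}
```

View pics/top0.png

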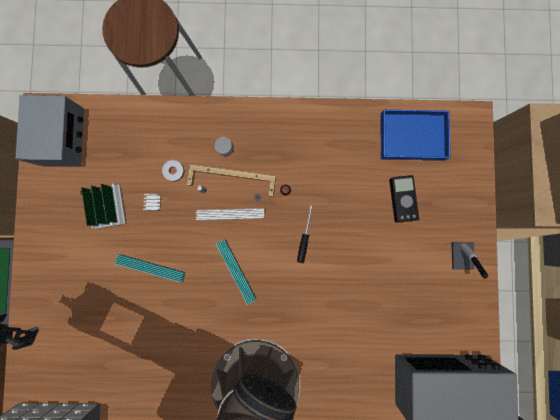

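View pics/side0.png

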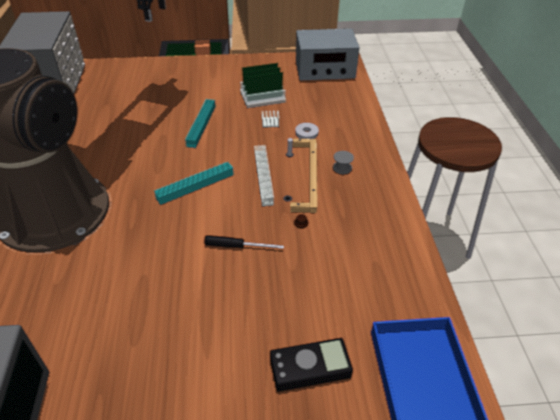

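The top view shows the silver heat sink at about (197–265, 214), the bay at (188–275, 165–195), the post at (201,188) on the +y side, and the socket at (257,197). The teal bars are the look-alikes. Next I measure these positions.

```bash
cat > h.py <<'E'
import numpy as np, cv2
from bench import r
def cast(n,uv,z):
    c=r.camera_info(n); f=210/np.tan(np.radians(c["vfov"]/2)); R=np.array(c["R"]);t=np.array(c["t"])
    uv=np.atleast_2d(np.asarray(uv,float))
    d=np.c_[(uv[:,0]-c["cx"])/f,(uv[:,1]-c["cy"])/f,np.ones(len(uv))]@R
    o=-R.T@t
    return (o+d*((z-o[2])/d[:,2])[:,None])[:,:2]
def proj(n,X):
    c=r.camera_info(n); f=210/np.tan(np.radians(c["vfov"]/2))
    p=np.atleast_2d(X)@np.array(c["R"]).T+np.array(c["t"])
    return np.c_[p[:,0]/p[:,2]*f+c["cx"],p[:,1]/p[:,2]*f+c["cy"]]
def crop(n,im,x0,y0,w,h,k,name):
    cv2.imwrite(name,cv2.resize(im[y0:y0+h,x0:x0+w,::-1],None,fx=k,fy=k,interpolation=cv2.INTER_CUBIC))
def blobs(n,im,lo,hi,box,amin=8):
    hsv=cv2.cvtColor(im,cv2.COLOR_RGB2HSV); m=cv2.inRange(hsv,lo,hi)
    k=np.zeros_like(m);x,y,w,h=box;k[y:y+h,x:x+w]=1;m=m*k
    cs,_=cv2.findContours(m,cv2.RETR_EXTERNAL,cv2.CHAIN_APPROX_NONE)
    return [c for c in cs if len(c)>=amin],m
E
python3 - <<'E'
from h import *
for n,b in(("top",(180,155,120,75)),("side",(245,120,85,110))):
    im=cv2.imread(f"pics/{n}0.png")[:,:,::-1].copy()
    crop(n,im,*b[:2],b[2],b[3],6 if n=="top" else 5,f"pics/{n}0c.png")
    for nm,lo,hi in(("silver",(0,0,140),(180,50,255)),("wood",(10,60,170),(30,150,255))):
        for c in blobs(n,im,lo,hi,b)[0]:
            (x,y),wh,a=cv2.minAreaRect(c); bx=cv2.boxPoints(((x,y),wh,a)); print(n,nm,len(c),bx.round(1).tolist())
            print(cast(n,bx,.028 if nm=="silver" else .022).round(4).tolist())
E
```

```text
top silver 151 [[195.6999969482422, 209.60000610351562], [263.0, 207.8000030517578], [263.29998779296875, 217.89999389648438], [196.0, 219.6999969482422]]
[[0.5566, 0.2], [0.565, -0.0181], [0.5321, -0.0195], [0.5238, 0.1982]]
top silver 10 [[197.0, 186.0], [201.0, 186.0], [201.0, 189.0], [197.0, 189.0]]
[[0.6336, 0.1981], [0.6338, 0.1851], [0.6239, 0.1848], [0.6238, 0.1978]]
top silver 26 [[180.0, 176.0], [180.0, 163.0], [182.0, 163.0], [182.0, 176.0]]
[[0.6657, 0.2543], [0.7086, 0.2556], [0.7087, 0.2491], [0.6658, 0.2478]]
top wood 13 [[269.0, 191.0], [272.0, 191.0], [272.0, 195.0], [269.0, 195.0]]
[[0.6208, -0.0367], [0.6209, -0.0466], [0.6077, -0.0468], [0.6076, -0.0369]]
top wood 17 [[270.0, 182.0], [273.0, 182.0], [273.0, 188.0], [270.0, 188.0]]
[[0.6506, -0.0396], [0.6507, -0.0495], [0.6308, -0.0497], [0.6307, -0.0399]]
top wood 13 [[186.6999969482422, 183.89999389648438], [188.3000030517578, 179.10000610351562], [191.0, 180.0], [189.39999389648438, 184.8000030517578]]
[[0.6408, 0.2332], [0.6567, 0.2284], [0.6538, 0.2195], [0.6379, 0.2243]]
top wood 200 [[188.0, 177.0], [188.39
[... 805 characters left out ...]
0.3224], [0.6024, 0.2914], [0.5544, 0.2947]]
side wood 16 [[290.0, 202.0], [296.0, 202.0], [296.0, 205.0], [290.0, 205.0]]
[[0.6078, -0.0322], [0.6232, -0.0333], [0.622, -0.0442], [0.6068, -0.0431]]
side wood 8 [[261.0, 145.0], [261.20001220703125, 144.3000030517578], [265.20001220703125, 145.3000030517578], [265.0, 146.0]]
[[0.5466, 0.21], [0.5473, 0.2133], [0.5586, 0.2078], [0.5579, 0.2045]]
side wood 186 [[300.0, 139.0], [318.0, 139.0], [318.0, 206.0], [300.0, 206.0]]
[[0.6625, 0.2306], [0.7153, 0.227], [0.6775, -0.0518], [0.6318, -0.0485]]
side wood 12 [[293.0, 138.0], [297.0, 138.0], [297.0, 140.0], [293.0, 140.0]]
[[0.6425, 0.2369], [0.6542, 0.2361], [0.6532, 0.2264], [0.6415, 0.2273]]
```

View pics/top0c.png

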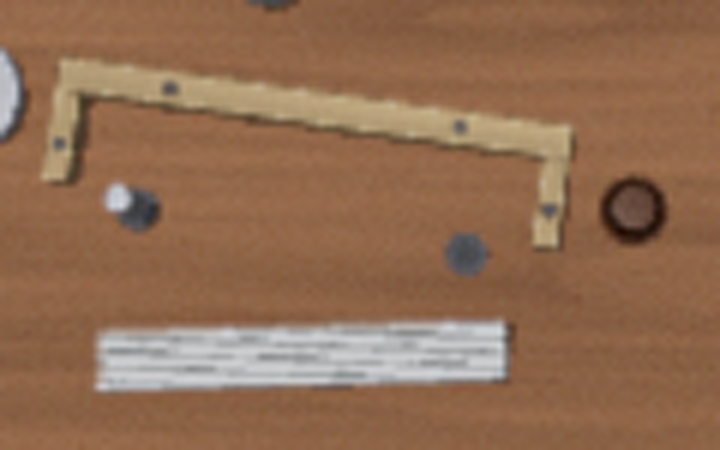

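View pics/side0c.png

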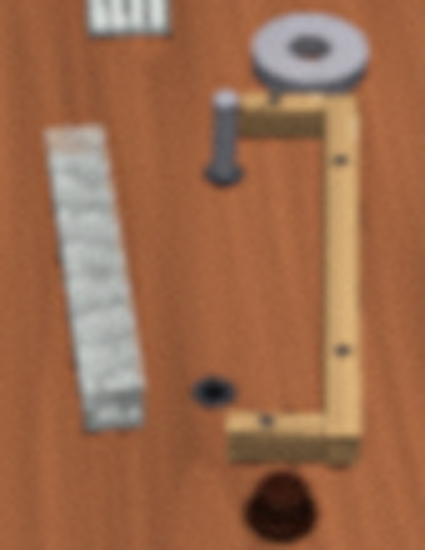

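```bash
cat >> h.py <<'E'
def uc(U,x0,y0,k): return (np.asarray(U,float)+.5)/k-.5+np.array([x0,y0])
E
python3 - <<'E'
from h import *
T=lambda U,z:cast("top",uc(U,180,155,6),z).round(4).tolist()
S=lambda U,z:cast("side",uc(U,245,120,5),z).round(4).tolist()
print("stop inner T",T([(82,96),(541,157)],.022),"outer",T([(62,60),(572,125)],.022))
print("batten ends T",T([(42,180),(72,182),(533,247),(560,247)],.022))
print("post,socket T",T([(139,210),(466,254)],0), "posttop",T([(119,197)],.055))
print("extr T",T([(97,331),(507,321),(507,380),(97,390)],.028))
print("stop inner S",S([(325,108),(325,435)],.022),"outer",S([(358,95),(358,435)],.022))
print("batten S",S([(228,415),(228,436)],.022))
print("post,socket S",S([(223,173),(214,391)],0),"posttop",S([(226,99)],.055))
print("extr S",S([(46,129),(104,126),(143,387),(86,400)],.028))
print("knob,magnet T",T([(634,210)],.022),cast("top",[(173,170.5)],.016),"small",cast("top",[(152,202)],.03),"screwdr",cast("top",[(311,206),(300,262)],.01))
E
```

```text
stop inner T [[0.6851, 0.213], [0.6547, -0.0387]] outer [[0.7049, 0.2245], [0.6726, -0.0555]]
batten ends T [[0.6385, 0.2335], [0.6376, 0.2171], [0.6051, -0.035], [0.6053, -0.0498]]
post,socket T [[0.625, 0.1846], [0.6027, 0.0027]] posttop [[0.626, 0.1846]]
extr T [[0.556, 0.2], [0.564, -0.0216], [0.532, -0.0221], [0.5241, 0.1991]]
stop inner S [[0.6894, 0.2181], [0.6559, -0.0524]] outer [[0.7103, 0.2292], [0.6727, -0.0536]]
batten S [[0.6081, -0.0344], [0.6067, -0.0496]]
post,socket S [[0.6272, 0.1894], [0.6052, 0.0068]] posttop [[0.6275, 0.1874]]
extr S [[0.5255, 0.2019], [0.559, 0.2023], [0.5657, -0.0168], [0.5359, -0.0244]]
knob,magnet T [[0.6261, -0.0901]] [[0.68540144 0.28091907]] small [[0.57937014 0.34149609]] screwdr [[ 0.57381196 -0.17619171]
 [ 0.38955071 -0.14114023]]
```

```bash
cat >> h.py <<'E'
O=np.array([.672,.088]); a=-.12
XJ=np.array([np.cos(a),np.sin(a)]); YJ=np.array([-np.sin(a),np.cos(a)])
def w(p): return O+p[0]*XJ+p[1]*YJ
def j(p): d=np.atleast_2d(p)-O; return np.c_[d@XJ,d@YJ]
from scipy.spatial.transform import Rotation as Ro
def rel(p,z,tilt):
    """shift (mm) and turn (deg) in tool axes to reach jig-frame p (mm), TCP height z (mm); tool y tilted `tilt` deg from jig y towards +x"""
    s=r.get_state(); R=Ro.from_quat(s["tool_rot"]).as_matrix()
    t=np.r_[w(np.array(p)/1e3),z/1e3]-s["tcp_pos"]
    h=np.arctan2(R[1,1],R[0,1]); g=np.pi/2+a-np.radians(tilt)
    turn=-(np.degrees(g-h)+180)%360-180 if False else -((np.degrees(g-h)+90)%180-90)
    print(p,z,tilt,"->",(R.T@t*1e3).round(1),"turn z",round(turn,1))
def bar(th,c):
    u=np.array([np.sin(np.radians(th)),np.cos(np.radians(th))]);n=np.array([u[1],-u[0]]);c=np.array(c,float)
    return c,u,n
E
python3 - <<'E'
from h import *
print(j([.5453,.090])*1e3, [ (k,(j(v)*1e3).round()) for k,v in dict(small=(.579,.341),mag=(.685,.281),knob=(.626,-.09)).items()])
c,u,n=bar(-9,(-126,-13))
print(r.get_state()["tcp_pos"])
for k,z in((145,80),(145,8),(124.5,8),(90,8)): rel((c+k*u).round(1),z,-9)
E
```

```text
[[-126.02827858  -13.18191939]] [('small', array([[-123.,  240.]])), ('mag', array([[-10., 193.]])), ('knob', array([[ -24., -182.]]))]
[0.24439196 0.60186892 0.1923387 ]
[-148.7  130.2] 80 -9 -> [-411.9 -228.5  112.6] turn z -24.2
[-148.7  130.2] 8 -9 -> [-411.9 -228.4  184.6] turn z -24.2
[-145.5  110. ] 8 -9 -> [-420.3 -247.1  184.6] turn z -24.2
[-140.1   75.9] 8 -9 -> [-434.4 -278.6  184.6] turn z -24.2
```

```bash
python3 -m handwheel '-1 -0.100 -0.055 0.03 0 0 -6; -1 -0.200 -0.110 0.06 0 0 -12; -1 -0.300 -0.165 0.09 0 0 -18; -1 -0.412 -0.228 0.112 0 0 -24; -1 -0.412 -0.228 0.112 0 0 -24; -1 -0.412 -0.228 0.112 0 0 -24; -1 -0.412 -0.228 0.112 0 0 -24; -1 -0.412 -0.228 0.112 0 0 -24; -1 -0.412 -0.228 0.112 0 0 -24; -1 -0.412 -0.228 0.112 0 0 -24; -1 -0.412 -0.228 0.112 0 0 -24; -1 -0.412 -0.228 0.112 0 0 -24; -1 -0.412 -0.228 0.112 0 0 -24; -1 -0.412 -0.228 0.112 0 0 -24' 30
python3 - <<'E'
from h import *
c,u,n=bar(-9,(-126,-13))
for k,z in((145,80),(145,7),(124.5,7),(90,7)): rel((c+k*u).round(1),z,-9)
E
```

```text
t: 1.5
tcp_pos: [0.5399, 0.237, 0.0812]
tool_rot: [-0.017, 1.0, 0.0, 0.0]
wrist_force: [-0.2, -0.5, -1.0]
grip_width: -0.0002
[-148.7  130.2] 80 -9 -> [-0.  -1.9  1.2] turn z -0.1
[-148.7  130.2] 7 -9 -> [ 0.  -1.9 74.2] turn z -0.1
[-145.5  110. ] 7 -9 -> [ -0.  -22.4  74.2] turn z -0.1
[-140.1   75.9] 7 -9 -> [ -0.1 -56.9  74.2] turn z -0.1
```

```bash
python3 -m handwheel '-1 0 0 0.04 0 0 0; -1 0 0 0.074 0 0 0; -1 0 0 0.074 0 0 0; -1 0 0 0.074 0 0 0; -1 0 -0.010 0.074 0 0 0; -1 0 -0.018 0.074 0 0 0; -1 0 -0.022 0.074 0 0 0; -1 0 -0.025 0.074 0 0 0; -1 0 -0.028 0.074 0 0 0; -1 0 -0.032 0.074 0 0 0; -1 0 -0.036 0.074 0 0 0; -1 0 -0.040 0.074 0 0 0; -1 0 -0.044 0.074 0 0 0; -1 0 -0.048 0.074 0 0 0; -1 0 -0.052 0.074 0 0 0; -1 0 -0.056 0.074 0 0 0; -1 0 -0.059 0.074 0 0 0; -1 0 -0.059 0.074 0 0 0'
python3 -m handwheel '-1 0 0.010 0 0 0 0; -1 0 0.02 0 0 0 0; -1 0 0.02 -0.05 0 0 0; -1 0 0.02 -0.06 0 0 0; -1 0.03 0.02 -0.06 0 0 0; -1 0.06 0.02 -0.06 0 0 0;-1 0.06 0.02 -0.06 0 0 0'
cat >> h.py <<'E'
def findbar():
    from bench import r
    for n,b in(("top",(170,155,140,85)),("side",(240,115,90,130))):
        im=r.read_camera(n); cv2.imwrite(f"pics/{n}_last.png",im[:,:,::-1])
        cs,m=blobs(n,im,(0,0,140),(180,50,255),b,40)
        for c in cs:
            P=cast(n,c.reshape(-1,2),.028).astype(np.float32)
            (x,y),wh,_=cv2.minAreaRect(j(P).astype(np.float32)*1000)
            bx=cv2.boxPoints(((x,y),wh,_)); e=[bx[1]-bx[0],bx[2]-bx[1]]; e=max(e,key=lambda v:np.hypot(*v)); e=e*np.sign(e[1])
            print(n,"centre jig",round(x,1),round(y,1),"size",np.round(sorted(wh),1),"tilt",round(float(np.degrees(np.arctan2(e[0],e[1]))),1))
E
python3 -c "
from h import *
findbar()"
```

```text
t: 3.3
tcp_pos: [0.5424, 0.1766, 0.0069]
tool_rot: [-0.016, 1.0, -0.0, -0.0]
wrist_force: [0.3, 0.1, -0.5]
grip_width: 0.0
t: 4.0
tcp_pos: [0.4777, 0.1952, 0.0668]
tool_rot: [-0.017, 1.0, -0.0, -0.001]
wrist_force: [0.8, -0.7, -0.0]
grip_width: -0.0003
top centre jig -123.9 -267.7 size [ 5.2 66.4] tilt -86.6
top centre jig -126.5 -14.6 size [ 33.1 220.5] tilt -8.8
top centre jig -8.0 180.3 size [39.1 66.2] tilt 81.3
side centre jig -123.5 -275.5 size [ 6.2 61.3] tilt 87.2
side centre jig -124.0 -24.5 size [ 32.3 239.3] tilt -9.2
side centre jig -6.5 180.8 size [65.3 65.8] tilt 87.1
side centre jig -119.3 221.0 size [49.4 57.5] tilt -2.4
```

Run:
```python
from h import *
import numpy as np
a=cv2.imread("pics/top_last.png"); b=cv2.imread("pics/side_last.png")
A=cv2.resize(a[150:250,150:290],None,fx=4,fy=4,interpolation=2); B=cv2.resize(b[80:230,230:330],None,fx=2.667,fy=2.667,interpolation=2)
H=max(A.shape[0],B.shape[0]); o=np.zeros((H,A.shape[1]+B.shape[1],3),np.uint8); o[:A.shape[0],:A.shape[1]]=A;o[:B.shape[0],A.shape[1]:]=B
cv2.imwrite("pics/p1.png",o); print(o.shape)
```

```text
(400, 827, 3)
```

View pics/p1.png

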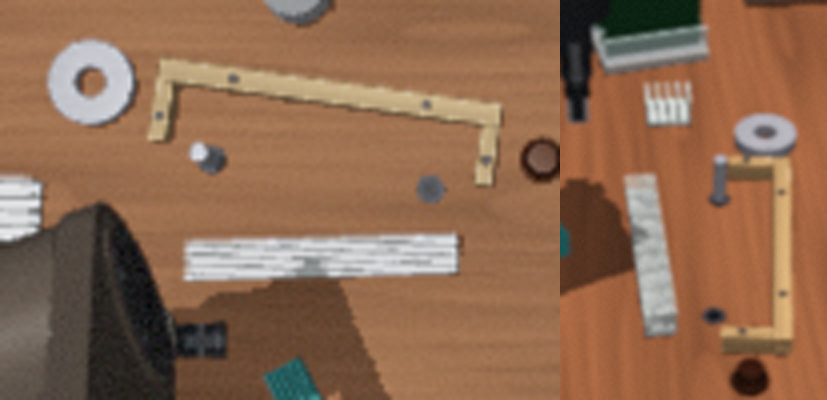

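Run:
```python
from h import *
s=r.get_state();print(s["tcp_pos"],s["t"],s["tool_rot"])
for n in("top","side"): print(n,proj(n,[s["tcp_pos"],s["tcp_pos"]+[0,0,.07]]), proj(n,[.5425,.1766,.007]),proj(n,[.5412,.1998,0.028]))
```

```text
[0.48175758 0.19584562 0.06724102] 4.1 [-1.70763851e-02  9.99854114e-01  1.34843778e-04  3.59389505e-04]
top [[193.76642889 232.7392489 ]
 [188.62343156 232.83458394]] [[204.09774749 214.26466955]] [[195.68275002 214.30056444]]
side [[237.95028732 136.27215216]
 [236.73330812 115.42958718]] [[260.28414999 156.37616267]] [[259.27679329 145.60532816]]
```

Run:
```python
from h import *
a=r.read_camera("top")[:,:,::-1].copy(); b=r.read_camera("side")[:,:,::-1].copy()
s=r.get_state();print(s["tcp_pos"])
A=cv2.resize(a[180:280,140:240],None,fx=4,fy=4,interpolation=2); B=cv2.resize(b[60:160,170:270],None,fx=4,fy=4,interpolation=2)
for I,n,o in((A,"top",(140,180)),(B,"side",(170,60))):
    for z in(0,.07):
        p=proj(n,s["tcp_pos"]+[0,0,z])[0]; q=((p-o+.5)*4-.5).round().astype(int); cv2.circle(I,tuple(int(v) for v in q),3,(0,0,255),-1)
cv2.imwrite("pics/p2.png",np.hstack([A,B]))
```

```text
[0.48282377 0.19567527 0.06710674]
```

View pics/p2.png

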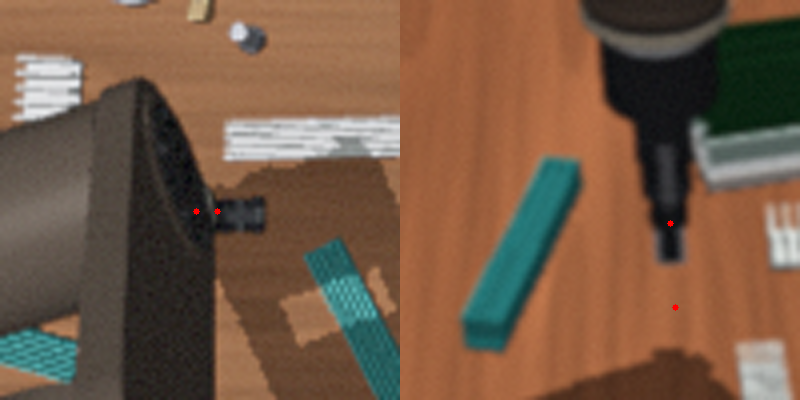

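Run:
```python
from h import *
for z in(0,.03,.067,.1,.13,.16,.2): print(z,cast("top",[(202,233)],z).round(3),cast("side",[(237,124.5)],z).round(3))
s=r.get_state();print(Ro.from_quat(s["tool_rot"]).as_matrix().round(3),s["joints"])
```

```text
0 [[0.481 0.183]] [[0.479 0.347]]
0.03 [[0.481 0.177]] [[0.48  0.305]]
0.067 [[0.481 0.17 ]] [[0.48  0.253]]
0.1 [[0.481 0.164]] [[0.481 0.206]]
0.13 [[0.482 0.158]] [[0.481 0.164]]
0.16 [[0.482 0.152]] [[0.482 0.122]]
0.2 [[0.482 0.144]] [[0.483 0.066]]
[[-0.999 -0.033  0.001]
 [-0.033  0.999  0.   ]
 [-0.001  0.    -1.   ]] [ 3.26854803e-01  4.74281379e-01  2.00749854e+00 -1.06067064e-05
  6.58537171e-01 -1.27743522e+00]
```

Run:
```python
from h import *
for n in("top","side"): print(n,proj(n,[[.2444,.6018,.1923],[.2444,.6018,.2623],[0,0,0],[0,0,.1]]).round(1).tolist())
for z in(.15,.19,.23,.26,.3): print(z,cast("top",[(30,337)],z).round(3),cast("side",[(149,16)],z).round(3))
a=cv2.imread("pics/top0.png")[290:380,0:90]; b=cv2.imread("pics/side0.png")[0:90,105:195]
cv2.imwrite("pics/p3.png",np.hstack([cv2.resize(q,None,fx=4,fy=4,interpolation=2) for q in(a,b)]))
```

```text
top [[33.1, 318.0], [15.9, 324.2], [255.1, 383.3], [253.1, 396.6]]
side [[158.5, 30.7], [154.9, 9.1], [53.3, 211.1], [41.0, 182.1]]
0.15 [[0.182 0.633]] [[0.187 0.808]]
0.19 [[0.193 0.609]] [[0.203 0.718]]
0.23 [[0.204 0.584]] [[0.218 0.627]]
0.26 [[0.212 0.565]] [[0.23  0.559]]
0.3 [[0.223 0.541]] [[0.246 0.468]]
```

View pics/p3.png

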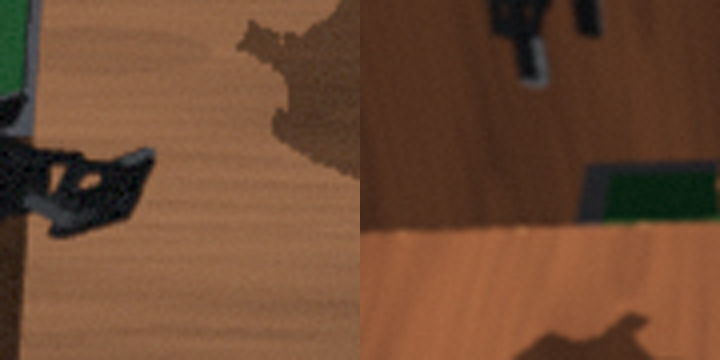

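```bash
python3 -m handwheel '-1 0 0 0 0 0 8;-1 0 0 0 0 0 16;-1 0 0 0 0 0 24;-1 0 0 0 0 0 32;-1 0 0 0 0 0 40;-1 0 0 0 0 0 48;-1 0 0 0 0 0 56;-1 0 0 0 0 0 64;-1 0 0 0 0 0 72;-1 0 0 0 0 0 80;-1 0 0 0 0 0 88;-1 0 0 0 0 0 90;-1 0 0 0 0 0 90'
python3 - <<'E'
from h import *
a=r.read_camera("top")[:,:,::-1].copy(); b=r.read_camera("side")[:,:,::-1].copy()
s=r.get_state();print(s["tcp_pos"],s["joints"])
A=cv2.resize(a[180:280,140:240],None,fx=4,fy=4,interpolation=2); B=cv2.resize(b[60:160,170:270],None,fx=4,fy=4,interpolation=2)
for I,n,o in((A,"top",(140,180)),(B,"side",(170,60))):
    for z in(0,.07):
        p=proj(n,s["tcp_pos"]+[0,0,z])[0]; q=((p-o+.5)*4-.5).round().astype(int); cv2.circle(I,tuple(int(v) for v in q),3,(0,0,255),-1)
cv2.imwrite("pics/p4.png",np.hstack([A,B]))
E
```

```text
t: 5.5
tcp_pos: [0.4827, 0.1952, 0.0668]
tool_rot: [0.696, 0.718, 0.0, 0.0]
wrist_force: [-0.8, 0.4, -0.0]
grip_width: -0.0001
[0.48240531 0.19512752 0.06681125] [3.26108474e-01 4.74533693e-01 2.00816400e+00 2.62541972e-06
 6.58564044e-01 2.91645158e-01]
```

View pics/p4.png

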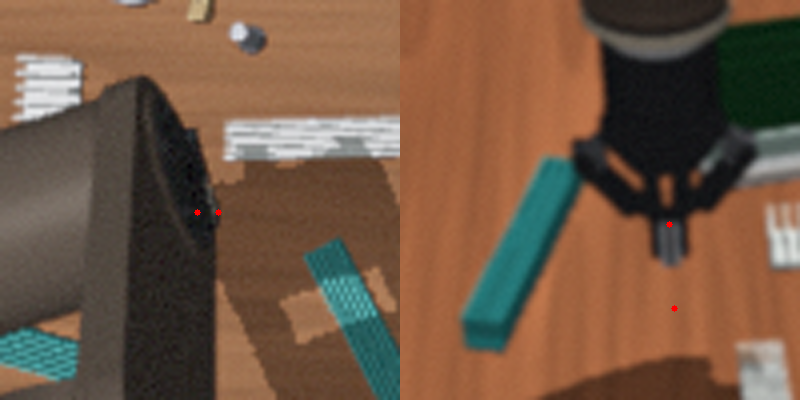

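```bash
python3 -m handwheel '-1 0 0 0.03 0 0 0; -1 0 0 0.06 0 0 0; -1 0 0 0.07 0 0 0; -1 0 0 0.080 0 0 0; -1 0 0 0.084 0 0 0; -1 0 0 0.088 0 0 0; -1 0 0 0.088 0 0 0' | grep -E "tcp|wrist"
for i in 1 2 3 4; do :; done
python3 -m handwheel '-1 0 0 0.003 0 0 0; -1 0 0 0.004 0 0 0; -1 0 0 0.004 0 0 0' | grep -E "tcp|wrist"
```

```text
tcp_pos: [0.4821, 0.1951, -0.0208]
wrist_force: [-0.2, -0.2, 0.5]
tcp_pos: [0.4819, 0.195, -0.025]
wrist_force: [-0.0, -0.5, -0.4]
```

```bash
P(){ grep -E "tcp|wrist"; }
python3 -m handwheel '-1 0 0 0.003 0 0 0; -1 0 0 0.004 0 0 0; -1 0 0 0.004 0 0 0' | P
python3 -m handwheel '-1 0 0 0.002 0 0 0; -1 0 0 0.003 0 0 0; -1 0 0 0.003 0 0 0' | P
```

```text
tcp_pos: [0.4817, 0.1949, -0.0293]
wrist_force: [-0.2, -0.1, 0.1]
tcp_pos: [0.4817, 0.195, -0.0323]
wrist_force: [-0.0, 0.0, 1.2]
```

```bash
P(){ grep -E "tcp|wrist"; }
python3 -m handwheel '-1 0 0 0.002 0 0 0; -1 0 0 0.003 0 0 0; -1 0 0 0.003 0 0 0' | P
python3 -m handwheel '-1 0 0 0.002 0 0 0; -1 0 0 0.002 0 0 0' | P
```

```text
tcp_pos: [0.4817, 0.1949, -0.0353]
wrist_force: [-0.2, 0.0, -0.3]
tcp_pos: [0.4817, 0.195, -0.0373]
wrist_force: [0.5, 0.6, -0.2]
```

```bash
P(){ grep -E "tcp|wrist"; }
python3 -m handwheel '-1 0 0 0.002 0 0 0; -1 0 0 0.002 0 0 0' | P
python3 -m handwheel '-1 0 0 0.002 0 0 0; -1 0 0 0.002 0 0 0' | P
```

```text
tcp_pos: [0.482, 0.195, -0.0384]
wrist_force: [-2.6, -1.7, 18.6]
tcp_pos: [0.4821, 0.1951, -0.0387]
wrist_force: [-12.1, -4.7, 66.4]
```

Run:
```python
from h import *
b=r.read_camera("side")[:,:,::-1].copy(); a=r.read_camera("top")[:,:,::-1].copy()
s=r.get_state();print(s["tcp_pos"],s["wrist_force"])
A=cv2.resize(a[180:280,140:240],None,fx=4,fy=4,interpolation=2); B=cv2.resize(b[80:180,190:290],None,fx=4,fy=4,interpolation=2)
for I,n,o in((A,"top",(140,180)),(B,"side",(190,80))):
    for z in(0,.04):
        p=proj(n,s["tcp_pos"]+[0,0,z])[0]; q=((p-o+.5)*4-.5).round().astype(int); cv2.circle(I,tuple(int(v) for v in q),3,(0,0,255),-1)
cv2.imwrite("pics/p5.png",np.hstack([A,B]))
```

```text
[ 0.4821136   0.1950778  -0.03864793] [-12.50053995  -6.17837049  66.28242289]
```

View pics/p5.png

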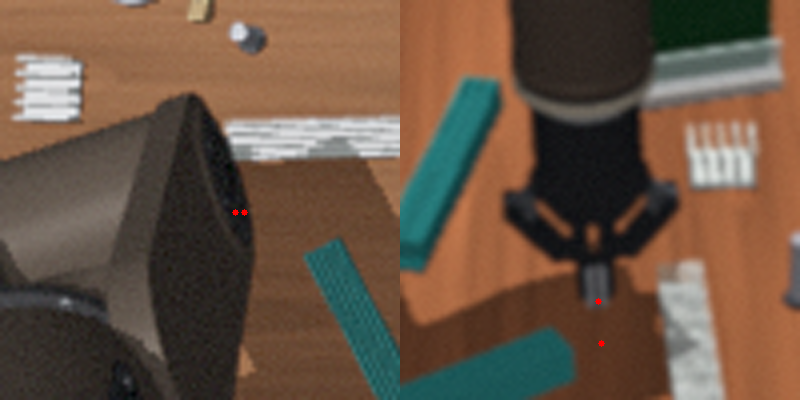

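```bash
python3 -m handwheel '-1 0 0 -0.03 0 0 0; -1 0 0 -0.05 0 0 0; -1 0 0 -0.05 0 0 0' | grep -E "tcp|wrist"
sed -i 's|np.r_\[w(np.array(p)/1e3),z/1e3\]|np.r_[w(np.array(p)/1e3),z/1e3-.038]|' h.py
python3 - <<'E'
from h import *
c,u,n=bar(-9,(-126,-13.5))
for k,z in((142,45),(142,7),(121,7),(86,7)): rel((c+k*u).round(1),z,81)
E
```

```text
tcp_pos: [0.4834, 0.1955, 0.0111]
wrist_force: [-0.1, 0.5, -0.4]
[-148.2  126.8] 45 81 -> [34.2 57.8  4.4] turn z -0.2
[-148.2  126.8] 7 81 -> [34.2 57.7 42.4] turn z -0.2
[-144.9  106. ] 7 81 -> [13.1 57.8 42.4] turn z -0.2
[-139.5   71.4] 7 81 -> [-21.9  57.8  42.3] turn z -0.2
```

```bash
python3 -m handwheel '-1 0.036 0.030 0 0 0 0; -1 0.036 0.058 0 0 0 0; -1 0.036 0.058 0 0 0 0; -1 0.036 0.058 0.02 0 0 0; -1 0.036 0.058 0.042 0 0 0; -1 0.036 0.058 0.042 0 0 0; -1 0.026 0.058 0.042 0 0 0; -1 0.018 0.058 0.042 0 0 0; -1 0.014 0.058 0.042 0 0 0; -1 0.011 0.058 0.042 0 0 0; -1 0.008 0.058 0.042 0 0 0; -1 0.004 0.058 0.042 0 0 0; -1 0 0.058 0.042 0 0 0; -1 -0.004 0.058 0.042 0 0 0' | grep -E "tcp|wrist"
python3 -c "
from h import *
findbar()"
```

```text
tcp_pos: [0.5399, 0.1927, -0.0331]
wrist_force: [0.3, 1.5, 0.9]
top centre jig -120.8 -268.2 size [ 5.1 72.8] tilt -85.9
top centre jig -121.5 -36.9 size [ 32.6 207.6] tilt -7.5
top centre jig -8.0 180.3 size [39.1 66.2] tilt 81.3
side centre jig -124.7 -275.6 size [ 6.2 58.9] tilt 87.2
side centre jig -113.4 -94.5 size [ 32.2 132.9] tilt -9.3
side centre jig -7.5 180.7 size [63.8 65.3] tilt -2.9
```

```bash
python3 -m handwheel '-1 -0.004 0 0 0 0 0; -1 -0.008 0 0 0 0 0; -1 -0.012 0 0 0 0 0; -1 -0.016 0 0 0 0 0; -1 -0.019 0 0 0 0 0; -1 -0.010 0 0 0 0 0; -1 0.005 0 0 0 0 0; -1 0.01 0 -0.045 0 0 0; -1 0.01 0 -0.045 0 0 0; -1 0.01 -0.05 -0.045 0 0 0; -1 0.01 -0.10 -0.045 0 0 0; -1 0.01 -0.10 -0.045 0 0 0' | grep -E "tcp|wrist"
python3 -c "
from h import *
findbar()"
```

```text
tcp_pos: [0.4313, 0.1988, 0.0114]
wrist_force: [-0.0, -0.3, 0.7]
top centre jig -123.9 -267.3 size [ 5.1 66.4] tilt -85.9
top centre jig -121.9 -51.8 size [ 33.2 217.9] tilt -8.9
top centre jig -8.0 180.3 size [39.1 66.2] tilt 81.3
side centre jig -123.5 -275.5 size [ 6.2 61.3] tilt 87.2
side centre jig -119.3 -60.7 size [ 32.4 239.4] tilt -9.0
side centre jig -6.5 180.8 size [65.3 65.8] tilt 87.1
side centre jig -119.1 221.2 size [49.4 57.7] tilt -2.9
```

Run:
```python
from h import *
for p,z in(((-180,22),48),((-180,22),7),((-163,23),7),((-130,26),7),((-97,32),7)): rel(p,z,90)
```

```text
(-180, 22) 48 90 -> [-71.2  54.6   2.2] turn z 8.9
(-180, 22) 7 90 -> [-71.2  54.6  43.2] turn z 8.9
(-163, 23) 7 90 -> [-72.8  71.5  43.2] turn z 8.9
(-130, 26) 7 90 -> [-74.9 104.6  43.2] turn z 8.9
(-97, 32) 7 90 -> [-74.1 138.1  43.2] turn z 8.9
```

```bash
python3 -m handwheel '-1 -0.04 0.025 0 0 0 5; -1 -0.071 0.05 0 0 0 9; -1 -0.071 0.05 0 0 0 9; -1 -0.071 0.05 0.02 0 0 9; -1 -0.071 0.05 0.043 0 0 9; -1 -0.071 0.05 0.043 0 0 9; -1 -0.072 0.060 0.043 0 0 9; -1 -0.073 0.069 0.043 0 0 9; -1 -0.074 0.073 0.043 0 0 9; -1 -0.074 0.078 0.043 0 0 9; -1 -0.074 0.083 0.043 0 0 9; -1 -0.074 0.088 0.043 0 0 9; -1 -0.074 0.093 0.043 0 0 9; -1 -0.074 0.098 0.043 0 0 9; -1 -0.074 0.103 0.043 0 0 9; -1 -0.074 0.108 0.043 0 0 9; -1 -0.074 0.112 0.043 0 0 9' | grep -E "tcp|wrist"
python3 -c "
from h import *
findbar(); s=r.get_state(); print(j(s['tcp_pos'][:2])*1e3,s['wrist_force'])"
```

```text
tcp_pos: [0.5545, 0.1293, -0.0311]
wrist_force: [-1.7, 0.1, 1.3]
top centre jig -123.6 -267.6 size [ 5.2 65.8] tilt -86.9
top centre jig -106.6 -85.2 size [ 32.1 151.8] tilt 7.2
top centre jig -8.0 180.3 size [39.1 66.2] tilt 81.3
side centre jig -124.7 -275.6 size [ 6.2 58.9] tilt 87.2
side centre jig -109.8 -120.7 size [32.  72.1] tilt 6.3
side centre jig -6.5 180.8 size [65.3 65.8] tilt 87.1
[[-121.25162933   27.07766396]] [-0.05453366  0.09462236  0.00684614]
```

```bash
python3 -m handwheel '-1 0 0.005 0 0 0 0; -1 0 0.010 0 0 0 0; -1 0 0.015 0 0 0 0; -1 0 0.020 0 0 0 0; -1 0 0.025 0 0 0 0; -1 0 0.029 0 0 0 0; -1 0 0.015 0 0 0 0; -1 0 0.0 0 0 0 0; -1 0 -0.02 -0.02 0 0 0; -1 0 -0.07 -0.06 0 0 0; -1 0.03 -0.11 -0.06 0 0 0; -1 0.03 -0.11 -0.06 0 0 0; -1 0.03 -0.11 -0.06 0 0 0' | grep -E "tcp|wrist"
python3 -c "
from h import *
findbar(); s=r.get_state(); print(j(s['tcp_pos'][:2])*1e3,s['wrist_force'])"
```

```text
tcp_pos: [0.4479, 0.1736, 0.0295]
wrist_force: [1.3, -0.3, 0.1]
top centre jig -123.6 -267.9 size [ 5.6 65.8] tilt -86.6
top centre jig -88.3 -50.0 size [ 32.8 220.5] tilt 18.5
top centre jig -8.0 180.3 size [39.1 66.2] tilt 81.3
side centre jig -123.5 -275.5 size [ 6.2 61.3] tilt 87.2
side centre jig -85.8 -47.9 size [ 32.1 221. ] tilt 18.4
side centre jig -6.5 180.8 size [65.3 65.8] tilt 87.1
side centre jig -119.3 221.0 size [49.4 57.5] tilt -2.4
[[-230.83041592   57.66273611]] [-0.0809529   0.33117252 -0.59134561]
```

Run:
```python
from h import *
c,u,n=bar(18.5,(-87.5,-49.5))
rel((c-50*n).round(1),60,108.5)
for k in (50,29.5,14): rel((c-k*n).round(1),7,108.5)
```

```text
[-134.9  -33.6] 60 108.5 -> [-90.9  96.2   7.1] turn z 18.3
[-134.9  -33.6] 7 108.5 -> [-91.   96.2  60.1] turn z 18.3
[-115.5  -40.1] 7 108.5 -> [-97.4 115.6  60.1] turn z 18.3
[-100.8  -45.1] 7 108.5 -> [-102.4  130.3   60.1] turn z 18.3
```

```bash
python3 -m handwheel '-1 -0.045 0.045 0.007 0 0 8; -1 -0.091 0.090 0.007 0 0 16; -1 -0.091 0.092 0.007 0 0 18; -1 -0.091 0.092 0.007 0 0 18; -1 -0.091 0.092 0.04 0 0 18; -1 -0.091 0.092 0.06 0 0 18; -1 -0.091 0.092 0.06 0 0 18; -1 -0.094 0.102 0.06 0 0 18; -1 -0.096 0.111 0.06 0 0 18; -1 -0.097 0.115 0.06 0 0 18; -1 -0.0985 0.119 0.06 0 0 18; -1 -0.100 0.123 0.06 0 0 18; -1 -0.101 0.127 0.06 0 0 18; -1 -0.1025 0.131 0.06 0 0 18; -1 -0.0975 0.115 0.06 0 0 18; -1 -0.092 0.095 0.06 0 0 18; -1 -0.085 0.07 0.01 0 0 18; -1 -0.085 0.03 0 0 0 18; -1 -0.085 0.03 0 0 0 18' | grep -E "tcp|wrist"
python3 -c "
from h import *
findbar(); s=r.get_state(); print(j(s['tcp_pos'][:2])*1e3,s['wrist_force'])"
```

```text
tcp_pos: [0.4634, 0.085, 0.0304]
wrist_force: [0.8, -0.3, -0.6]
top centre jig -123.6 -267.7 size [ 4.5 65.7] tilt -85.9
top centre jig -76.0 -55.0 size [ 32.4 219.2] tilt 18.3
top centre jig -8.0 180.3 size [39.1 66.2] tilt 81.3
side centre jig -124.7 -275.6 size [ 6.2 58.9] tilt 87.2
side centre jig -73.3 -53.3 size [ 32.3 221.5] tilt 18.2
side centre jig -7.6 180.8 size [63.1 66. ] tilt -0.9
side centre jig -119.1 221.2 size [49.4 57.7] tilt -2.9
[[-202.07576818  -27.52886879]] [ 1.95499953 -0.19571235  0.03867989]
```

Run:
```python
from h import *
c,u,n=bar(18.3,(-75,-54.5))
rel((c-138*u).round(1),60,108.3)
for k in (138,121,90,59): rel((c-k*u).round(1),7,108.3)
```

```text
[-118.3 -185.5] 60 108.3 -> [-123.9  128.9    7.7] turn z 0.1
[-118.3 -185.5] 7 108.3 -> [-124.   128.8   60.7] turn z 0.1
[-113.  -169.4] 7 108.3 -> [-107.   128.8   60.7] turn z 0.1
[-103.3 -139.9] 7 108.3 -> [-76.  128.8  60.7] turn z 0.1
[ -93.5 -110.5] 7 108.3 -> [-45.  129.   60.7] turn z 0.1
```

```bash
python3 -m handwheel '-1 -0.045 0.040 0 0 0 0; -1 -0.09 0.085 0 0 0 0; -1 -0.126 0.129 0 0 0 0; -1 -0.126 0.129 0 0 0 0; -1 -0.126 0.129 0 0 0 0; -1 -0.126 0.129 0.04 0 0 0; -1 -0.126 0.129 0.061 0 0 0; -1 -0.126 0.129 0.061 0 0 0; -1 -0.118 0.129 0.061 0 0 0; -1 -0.111 0.129 0.061 0 0 0; -1 -0.107 0.129 0.061 0 0 0; -1 -0.103 0.129 0.061 0 0 0; -1 -0.098 0.129 0.061 0 0 0; -1 -0.093 0.129 0.061 0 0 0; -1 -0.088 0.129 0.061 0 0 0; -1 -0.083 0.129 0.061 0 0 0; -1 -0.078 0.129 0.061 0 0 0; -1 -0.075 0.129 0.061 0 0 0' | grep -E "tcp|wrist"
python3 -c "
from h import *
findbar(); s=r.get_state(); print(j(s['tcp_pos'][:2])*1e3,s['wrist_force'])"
```

```text
tcp_pos: [0.553, -0.0376, -0.0321]
wrist_force: [-0.9, -2.2, 1.0]
top centre jig -47.0 34.7 size [32.  92.3] tilt 18.1
top centre jig -8.0 180.3 size [39.1 66.2] tilt 81.3
side centre jig -51.2 14.7 size [ 33.4 136.5] tilt 17.1
side centre jig -7.5 180.7 size [63.8 65.3] tilt -2.9
[[-103.07610217 -138.89548814]] [ 0.81658125 -1.32015137  0.11011364]
```

```bash
python3 -m handwheel '-1 0.005 0 0 0 0 0; -1 0.010 0 0 0 0 0; -1 0.015 0 0 0 0 0; -1 0.020 0 0 0 0 0; -1 0.025 0 0 0 0 0; -1 0.030 0 0 0 0 0; -1 0.015 0 0 0 0 0; -1 0 0 0 0 0 0; -1 -0.02 0 -0.01 0 0 0; -1 -0.02 -0.03 -0.06 0 0 0; -1 -0.02 -0.08 -0.06 0 0 0; -1 -0.02 -0.10 -0.06 0 0 0; -1 -0.02 -0.10 -0.06 0 0 0' | grep -E "tcp|wrist"
python3 -c "
from h import *
findbar(); s=r.get_state(); print(s['t'],j(s['tcp_pos'][:2])*1e3,s['wrist_force'])"
```

```text
tcp_pos: [0.4492, -0.0135, 0.0283]
wrist_force: [0.0, -0.2, 0.4]
top centre jig -123.6 -267.7 size [ 4.5 65.7] tilt -85.9
top centre jig -57.5 2.9 size [ 32.9 220.9] tilt 18.1
top centre jig -8.0 180.3 size [39.1 66.2] tilt 81.3
side centre jig -123.4 -275.5 size [ 6.2 61.2] tilt 87.2
side centre jig -55.7 5.6 size [ 35.  222.5] tilt 18.3
side centre jig -6.5 180.8 size [65.3 65.8] tilt 87.1
side centre jig -119.1 221.2 size [49.4 57.7] tilt -2.9
19.8 [[-204.47486116 -127.74143947]] [ 0.39931087 -0.05640126  0.02190536]
```

Run:
```python
from h import *
rel((-118,-26),60,98)
for p in ((-118,-26),(-100,-28),(-80,-30),(-62,-30)): rel(p,7,98)
```

```text
(-118, -26) 60 98 -> [123.7  50.3   6.3] turn z -10.2
(-118, -26) 7 98 -> [123.7  50.2  59.3] turn z -10.2
(-100, -28) 7 98 -> [127.4  67.9  59.3] turn z -10.2
(-80, -30) 7 98 -> [131.8  87.6  59.3] turn z -10.2
(-62, -30) 7 98 -> [137.4 104.7  59.3] turn z -10.2
```

```bash
python3 -m handwheel '-1 0.045 0.015 0 0 0 -4; -1 0.09 0.03 0 0 0 -8; -1 0.123 0.046 0 0 0 -10; -1 0.123 0.046 0 0 0 -10; -1 0.123 0.046 0.03 0 0 -10; -1 0.123 0.046 0.059 0 0 -10; -1 0.123 0.046 0.059 0 0 -10; -1 0.125 0.056 0.059 0 0 -10; -1 0.127 0.064 0.059 0 0 -10; -1 0.128 0.070 0.059 0 0 -10; -1 0.129 0.075 0.059 0 0 -10; -1 0.130 0.080 0.059 0 0 -10; -1 0.131 0.085 0.059 0 0 -10; -1 0.132 0.090 0.059 0 0 -10; -1 0.134 0.095 0.059 0 0 -10; -1 0.1355 0.100 0.059 0 0 -10; -1 0.137 0.104 0.059 0 0 -10; -1 0.137 0.104 0.059 0 0 -10' | grep -E "tcp|wrist"
python3 -c "
from h import *
findbar(); s=r.get_state(); print(s['t'],j(s['tcp_pos'][:2])*1e3,s['wrist_force'])"
```

```text
tcp_pos: [0.607, 0.0663, -0.0311]
wrist_force: [0.6, 0.2, 0.5]
top centre jig -124.0 -268.3 size [ 5.7 66.4] tilt -85.9
top centre jig -8.0 180.3 size [39.1 66.2] tilt 81.3
side centre jig -123.5 -275.5 size [ 6.2 61.3] tilt 87.2
side centre jig 1.3 180.8 size [44.6 66.7] tilt 0.8
21.7 [[-62.67462024 -29.40004807]] [-0.51593725 -0.22749833 -0.32310518]
```

Occluded by the arm; back off, rise and look.

```bash
python3 -m handwheel '-1 0 -0.015 0 0 0 0; -1 0 -0.03 -0.01 0 0 0; -1 0 -0.06 -0.06 0 0 0; -1 0 -0.10 -0.065 0 0 0; -1 0 -0.14 -0.065 0 0 0; -1 0 -0.14 -0.065 0 0 0;-1 0 -0.14 -0.065 0 0 0' | grep -E "tcp|wrist"
python3 -c "
from h import *
findbar(); s=r.get_state(); print(s['t'],j(s['tcp_pos'][:2])*1e3,s['wrist_force'])"
```

```text
tcp_pos: [0.4706, 0.1031, 0.0343]
wrist_force: [1.0, 0.3, -0.2]
top centre jig -123.6 -268.0 size [ 5.1 65.7] tilt -85.9
top centre jig -30.3 4.8 size [ 33.2 220.6] tilt 7.9
top centre jig -8.0 180.3 size [39.1 66.2] tilt 81.3
side centre jig -124.7 -275.6 size [ 6.2 58.9] tilt 87.2
side centre jig -27.8 6.5 size [ 34.2 220.9] tilt 7.6
side centre jig -6.5 180.8 size [65.3 65.8] tilt 87.1
side centre jig -119.1 221.2 size [49.4 57.7] tilt -2.9
22.5 [[-200.25600903   -9.20543374]] [ 0.4980846  -0.05836994  0.03598462]
```

Run:
```python
from h import *
rel((-82,-55),60,90)
for p in ((-82,-55),(-66,-55),(-50,-55),(-45,-55)): rel(p,8,90)
```

```text
(-82, -55) 60 90 -> [-28.4 123.6  12.2] turn z -8.2
(-82, -55) 8 90 -> [-28.4 123.5  64.2] turn z -8.2
(-66, -55) 8 90 -> [-26.1 139.3  64.2] turn z -8.2
(-50, -55) 8 90 -> [-23.9 155.2  64.3] turn z -8.2
(-45, -55) 8 90 -> [-23.1 160.1  64.3] turn z -8.2
```

```bash
python3 -m handwheel '-1 -0.014 0.045 0 0 0 -4; -1 -0.028 0.09 0 0 0 -8; -1 -0.028 0.121 0 0 0 -8; -1 -0.028 0.121 0 0 0 -8; -1 -0.028 0.121 0.04 0 0 -8; -1 -0.028 0.121 0.064 0 0 -8; -1 -0.028 0.121 0.064 0 0 -8; -1 -0.027 0.131 0.064 0 0 -8; -1 -0.026 0.138 0.064 0 0 -8; -1 -0.0255 0.142 0.064 0 0 -8; -1 -0.025 0.146 0.064 0 0 -8; -1 -0.0245 0.150 0.064 0 0 -8; -1 -0.024 0.153 0.064 0 0 -8; -1 -0.0235 0.155 0.064 0 0 -8; -1 -0.0235 0.155 0.064 0 0 -8' | grep -E "tcp|wrist"
python3 -c "
from h import *
findbar(); s=r.get_state(); print(s['t'],j(s['tcp_pos'][:2])*1e3,s['wrist_force'])"
```

```text
tcp_pos: [0.6148, 0.0396, -0.0301]
wrist_force: [-0.1, 0.5, 0.2]
top centre jig -120.8 -268.5 size [ 5.7 72.8] tilt -85.9
top centre jig -8.0 180.3 size [39.1 66.2] tilt 81.3
side centre jig -124.7 -275.6 size [ 6.2 58.9] tilt 87.2
24.1 [[-51.32784919 -54.83984051]] [ 0.38466232 -0.29697818  0.52865526]
```

```bash
P(){ grep -E "tcp|wrist"; }
python3 -m handwheel '-1 0 0.002 0 0 0 0; -1 0 0.004 0 0 0 0; -1 0 0.004 0 0 0 0' | P
python3 -m handwheel '-1 0 0.0015 0 0 0 0; -1 0 0.0015 0 0 0 0' | P
```

```text
tcp_pos: [0.6188, 0.0391, -0.0301]
wrist_force: [0.1, 0.1, -0.5]
tcp_pos: [0.6201, 0.0389, -0.0301]
wrist_force: [-0.1, -0.2, 0.4]
```

```bash
P(){ grep -E "tcp|wrist"; }
python3 -m handwheel '-1 0 0.0015 0 0 0 0; -1 0 0.0015 0 0 0 0' | P
python3 -m handwheel '-1 0 0.001 0 0 0 0; -1 0 0.001 0 0 0 0' | P
```

```text
tcp_pos: [0.6215, 0.0388, -0.0301]
wrist_force: [-1.0, -0.2, -0.1]
tcp_pos: [0.6225, 0.0386, -0.0301]
wrist_force: [0.7, 0.1, 0.0]
```

```bash
P(){ grep -E "tcp|wrist"; }
python3 -m handwheel '-1 0 0.001 0 0 0 0; -1 0 0.001 0 0 0 0' | P
python3 -m handwheel '-1 0 0.001 0 0 0 0; -1 0 0.001 0 0 0 0' | P
python3 -c "
from h import *
s=r.get_state(); print(s['t'],j(s['tcp_pos'][:2])*1e3,s['wrist_force'])"
```

```text
tcp_pos: [0.6235, 0.0386, -0.0301]
wrist_force: [-1.2, 0.5, 0.2]
tcp_pos: [0.6238, 0.0385, -0.0302]
wrist_force: [-4.0, 1.0, 2.9]
25.4 [[-41.92580988 -54.88751857]] [-3.95946738  0.9819986   2.88650147]
```

```bash
python3 -m handwheel '-1 0 0.0007 0 0 0 0; -1 0 0.0007 0 0 0 0'| grep -E "tcp|wrist"
python3 -m handwheel '-1 0 -0.015 0 0 0 0; -1 0 -0.03 -0.01 0 0 0; -1 0 -0.06 -0.06 0 0 0; -1 0 -0.10 -0.065 0 0 0; -1 0 -0.14 -0.065 0 0 0; -1 0 -0.14 -0.065 0 0 0;-1 0 -0.14 -0.065 0 0 0' | grep -E "tcp|wrist"
python3 - <<'E'
from h import *
findbar(); print(r.get_state()["t"])
a=cv2.imread("pics/top_last.png"); b=cv2.imread("pics/side_last.png")
cv2.imwrite("pics/p6.png",np.hstack([cv2.resize(a[150:230,175:285],None,fx=4,fy=4,interpolation=2),cv2.resize(b[120:220,260:335],None,fx=3.2,fy=3.2,interpolation=2)]))
E
```

```text
tcp_pos: [0.6242, 0.0386, -0.0302]
wrist_force: [-6.4, 3.4, 4.2]
tcp_pos: [0.4864, 0.0558, 0.0354]
wrist_force: [0.7, 0.8, 0.2]
top centre jig -124.0 -267.6 size [ 4.5 66.4] tilt -85.9
top centre jig -15.6 7.0 size [ 33.  219.9] tilt -0.1
top centre jig -8.0 180.3 size [39.1 66.2] tilt 81.3
side centre jig -123.5 -275.5 size [ 6.2 61.3] tilt 87.2
side centre jig -15.1 -3.0 size [ 28.9 243.5] tilt 0.1
side centre jig -7.5 180.7 size [63.8 65.3] tilt -2.9
side centre jig -119.3 221.0 size [49.4 57.6] tilt -2.4
26.4
```

View pics/p6.png

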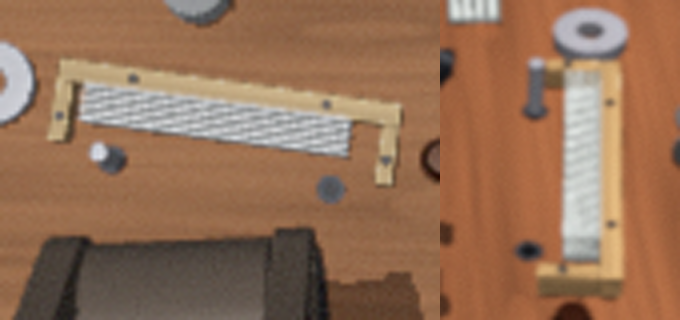

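```bash
python3 -m handwheel '-1 0 -0.02 -0.05 0 0 0; -1 0 -0.02 -0.08 0 0 0; -1 0 -0.02 -0.08 0 0 0; -1 0 -0.02 -0.08 0 0 0; -1 0 -0.02 -0.08 0 0 0' | grep -E "tcp|wrist"
python3 -c "
from h import *
findbar(); print(r.get_state()['qvel'].round(3)); print(r.hand_in())"
```

```text
tcp_pos: [0.4666, 0.058, 0.1142]
wrist_force: [-0.0, -0.7, -0.9]
top centre jig -15.6 7.0 size [ 33.  219.9] tilt -0.1
top centre jig -8.0 180.3 size [39.1 66.2] tilt 81.3
side centre jig -124.7 -275.6 size [ 6.2 58.9] tilt 87.2
side centre jig -15.1 -3.0 size [ 28.9 243.5] tilt 0.1
side centre jig -7.5 180.7 size [63.8 65.3] tilt -2.9
side centre jig -119.1 221.2 size [49.4 57.7] tilt -2.9
[-0.002 -0.001  0.002 -0.001  0.003  0.   ]
the job is handed in; nothing more can be done
None
```

I pushed the heat sink into the bay with the shut fingertips and handed the job in at about 27 s of the 72 s. It was never gripped. I slid it back along its length, swung its +y end in, moved it up to the mouth, slid it behind the post, and turned it flush against the back stop.

**Final position:** the last pictures put the heat sink's centre at about x = −15 mm in the bay's frame (top −15.6, side −15.1). Its tilt is within 0.1° of the stop, and the arm is raised clear.

**Along the stop:** the views disagree here. The top view gives y = +7 mm and the side view −3 mm, but the side view includes the end face (it reads 243 mm long, not 220). Judging by the gaps to the battens it is nearer +10 mm. All of these are within the 22 mm allowed.

**Tool height error:** the reported tool height is wrong. The real fingertips end about 38 mm above the reported TCP, so my first push passed over the heat sink without touching it. I found this in the side view and confirmed it by touching the counter. That probe pressed the fingertips on the bare counter with up to 66 N for a moment. It is below the 120 N wrist limit, but above the 40 N limit for the arm or gripper body if that limit covers the fingertips too.

**Forces:** wrist readings taken at the end of each push stayed below about 8 N; forces within each push were not logged.

**Other things on the counter:** the magnet and small sink measured the same before and after. The screwdriver, knob, reel and multimeter were not measured again, though my path kept well clear of them.

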